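Slide a pot carrier off the stirring magnet, then lift it level

TASK

The pot carrier stands on the red ring of the two-place magnetic stirrer, over the drive magnet. Slide it along the plate without lifting it until it is centred on the blue ring, let it come to rest there, and only then raise it straight up over the blue ring by its T handle, about 10 cm clear of the plate, with both pots still standing in it. Finish while still holding it there in the gripper, level and steady, and leave everything else on the bench alone.

Things in the scene. Friction and masses are not known exactly. Their poses are not given: they have to be found in the camera images.
- stirrer: Grey two-place magnetic stirrer with a white flat top plate, fixed, 150 x 290 x 40 mm (x, y, z). Origin at the centre of its underside on the bench, z up; the plate is 40 mm above it. The controls face -x. The ring centres lie on its long axis at y = +65 and -65 mm; which ring is at which end varies.
- red_ring: Flat red printed ring, 124 mm outside diameter, with a centre dot, on the stirrer's top plate: the stirring place over the drive magnet, where the carrier starts. Origin at its centre, on the plate. It is only a mark and cannot be felt.
- blue_ring: Flat blue printed ring of the same size and with a centre dot: the parking place, 130 mm from the red one on the same flat plate. Origin at its centre, on the plate. It is only a mark and cannot be felt.
- carrier: Loose round grey pot carrier with three pockets, 108 mm diameter, wall 24 mm high, floor 5 mm thick; with its two pots 0.3 to 0.5 kg. Origin at the centre of the underside, z up. The pocket towards -x is empty, so the centre of mass lies about 5 mm to +x of the middle. It is not held by the magnet; sliding takes about 2 to 5 N. A middle post carries the handle.
- handle (a point): Middle of the carrier's orange T handle, on its axis 95 mm above its underside: a flat-sided bar 56 mm long along the carrier's x, 14 mm thick along its y, 18 mm high. Grip it here across its thickness, firmly (about 60 N). Axes as the carrier's. At the start the bar is turned up to 0.8 rad either way from the stirrer's x axis.
- red_pot: White specimen pot with a red screw lid (fixed on), 39 mm diameter, 49 mm high, standing loose in a pocket of the carrier, its top 54 mm above the carrier's underside. Origin at the centre of its underside.
- blue_pot: The same pot with a blue lid, in another pocket of the carrier. Origin at the centre of its underside.
- jar: Bystander: clear jar of cotton swabs, 80 mm diameter, 91 mm high, loose on the bench to the left of the frame apparatus. Origin at the centre of its underside.
- bench_timer: Bystander: white bench timer lying flat behind the stirrer, 66 x 66 x 18 mm, loose. Origin at the centre of its underside.
- white_pot: Bystander: specimen pot with a white lid, 39 mm diameter, 49 mm high, loose on the bench left of the robot. Origin at the centre of its underside.

How it is judged (in metres and radians):
On the way, in this order (a step that is already met when the one before it is completed fails the run):
1. the carrier has been slid onto the blue ring and rests there on the plate (horizontal distance between carrier and blue_ring below 0.012 m and z of carrier in the frame of stirrer below 0.044 m and linear speed of carrier below 0.02 m/s), for 0.2 s.
2. the carrier is lifted clear above the blue ring (z of carrier in the frame of stirrer above 0.1 m and horizontal distance between carrier and blue_ring below 0.03 m), for 0.1 s.
At the end, for the whole second after the job is handed in: Held by the gripper, underside 70 to 140 mm above the plate and within 25 mm of straight above the blue ring's centre, tilt under 0.09 rad, slower than 0.02 m/s and 0.15 rad/s, not touching the stirrer, both pots upright in their pockets, through the last second (z of carrier in the frame of stirrer between 0.11 and 0.18 m and horizontal distance between carrier and blue_ring below 0.025 m and angle between carrier's own z axis and vertical below 0.09 rad and linear speed of carrier below 0.02 m/s and angular speed of carrier below 0.15 rad/s and contact force between the fingers and carrier above 1 N and contact force between carrier and stirrer below 0.05 N and horizontal distance between each of red_pot, blue_pot and carrier below 0.04 m and z of red_pot in the frame of carrier between -0.002 and 0.018 m and angle between each of red_pot, blue_pot's own z axis and vertical below 0.2 rad and z of blue_pot in the frame of carrier between -0.002 and 0.018 m); the arm keeps its last pose, push and grip.
It fails at once if the carrier leaves the plate (more than 6 mm up) while it is not within 30 mm of straight above the blue ring's centre (z of carrier in the frame of stirrer above 0.046 m and horizontal distance between carrier and blue_ring above 0.03 m).
It fails at once if the carrier is tipped more than 0.25 rad (angle between carrier's own z axis and vertical above 0.25 rad).
It fails at once if a bystander is moved more than 20 mm (distance of any of jar, bench_timer, white_pot from where it was at the start of the episode above 0.02 m).
It also fails if it takes over 32 s, if anything falls off the work surface, if the arm or the gripper's body presses on something with over 40 N, if the wrist force passes 120 N, or if a joint passes its speed limit or range.

ROBOT

A 6-joint arm with a two-finger parallel gripper is mounted at the origin on a cart in front of the work surface, level with it; the furniture and walls round the work are solid. World frame = base frame: x ahead of the robot, y to its left, z up, the work surface at z = 0. Lengths are in mm, angles in degrees, forces in N, time in s.
With the tool pointing down it reaches from about 350 to 850 mm from the base axis. Payload 8.1 kg.
Tool frame: the origin (TCP) lies midway between the tips of the shut fingers; the grasp point (between the pads) lies 19 mm behind it; z points along the fingers, y is the line along which they close (so a half turn about z gives the same grasp; the last joint's range is limited). The gripper opens to 85 mm and grips with 20 to 120 N. Pads are 22 mm wide; open, the fingers measure 114 mm over their backs; the gripper's body (76 mm by 85 mm) begins 54 mm behind the grasp point. The pads swing forward as they close: fully open they stand 13 mm farther back than shut.
Start: joints at [-73.018, 7.471, 85.268, -0, 87.261, -4.893], TCP at [223.575, -556.794, 231.292] pointing down, gripper open.
Joint ranges: [-169.43, 169.43], [-51.17, 129.36], [1.28, 143.12], [-76.62, 256.62], [0, 156.53], [-152.29, 152.29]. Speed limits (degrees/s): [136.94, 136.94, 159.86, 180, 180, 180].

INTERFACE

Orientations are given as [roll, pitch, yaw] about the fixed x, y, z axes, in that order (R = Rz(yaw) Ry(pitch) Rx(roll)).
In Python, from bench import r gives the robot as it stands. The module is installed in compiled form; this text tells all that it offers.
- The arm moves only by the tool jog_arm, never from a script. Its argument "rows" is a list of rows, each a list of 2 entries, a list of its own where there are three numbers: the shift along the tool's x, y, z in mm, then the turn, a rotation vector about the tool's x, y, z in rad. A call has 1 to 10 rows; each row is the pose to reach, as a shift and turn from the pose commanded when the call began, along the tool's axes at that moment; what a row does not reach only later rows make up. A row lasts 1/10 s, in which the tool goes at most 50 mm and 8.59 degrees, less where a joint would pass 70% of its speed; a pose out of reach is approached as far as the arm can. A call with a gripper value outside its range is refused whole. "grip" is the finger opening in mm, from 0 to 85.4, set as the call begins (left out, the last holds). The fingers move at their own pace and stop on an object; "force" is the grip in N (left out, the last holds). Time passes only in rows, so rows that repeat a pose let the fingers close. It gives the time, the measured TCP pose, the force, the opening and the grip force at its end, in the units of the state.
- r.sense(): the state, without advancing time (a new reading comes with each control period).
- r.snapshot(name): name is "side" or "top"; returns (picture, depth): 384x512x3 uint8, blue, green, red; 384x512 float32, mm along the optical axis (not along the pixel's ray), 0 where there is no reading.
- r.camera_params(name): a dict with "fx", "fy", "cx", "cy" (pixels), "dist_coeffs" ([k1, k2, p1, p2, k3] as OpenCV has them; the pictures are not rectified), "pose" (4x4, takes a point from camera to world coordinates). Camera axes: x right, y down, z forward; pixel columns grow to the right and rows downward; lengths in mm; the calibration is good to about 2 mm. A picture is of the moment at which its call begins. camera_params takes no time and is no camera call.
- r.hand_in(): hands the job in; it is judged then, once.
The state is a dict: "time": time; "joint_pos": joint angles; "qd": joint speeds; "joint_efforts": joint torques, N m; "tool_pos": TCP position; "tcp_rot": TCP orientation; "ft_force": force on the tool from outside, world axes, zero at the start; "wrist_torque": the same for the moment, N m; "finger_gap": finger opening in mm; "grip_force": force on a finger pad.
Only numpy, scipy, OpenCV 4.12 (cv2) and the standard library are available. Lean on these libraries where they do the work, as an engineer would, in place of code of your own. Each camera call takes 0.05 s, during which the arm holds its last target. There are 200 camera calls.

## Working session

There is one attempt and no reset: what is moved stays moved. The work goes in short steps, Python scripts to look and compute and a tool call to move; the robot and the scene stay as the last step left them, time stands still between calls to the robot, and variables do not carry over. Pictures are saved under pics/ and viewed, at most 10 in all, crops included, and the job is handed in when it is done.

Besides the shell and the picture viewer there is one more tool, called after "Request:" as a command line: name --argument value ..., lists and objects as JSON in quotes. jog_arm: Moves the arm, as the interface text tells. Its arguments: {"type":"object","properties":{"rows":{"type":"array"},"grip":{"type":"number"},"force":{"type":"number"}},"required":["rows"]}

```bash
mkdir -p pics; python3 - <<'E'
from bench import r
import cv2,numpy as np
for n in("top","side"):
    p,d=r.snapshot(n); cv2.imwrite(f"pics/{n}0.png",p); np.save(f"{n}0.npy",d)
    c=r.camera_params(n); print(n,c)
s=r.sense(); print(s)
E
```

```text
top {'fx': 430.4069295861279, 'fy': 430.4069295861279, 'cx': 261.66353808117765, 'cy': 188.7102797307322, 'dist_coeffs': array([-0.0937476,  0.       ,  0.       ,  0.       ,  0.       ]), 'pose': array([[ 2.43093050e-02, -9.88401971e-01,  1.49901971e-01,
         3.12703378e+02],
       [-9.99625453e-01, -2.21471485e-02,  1.60766051e-02,
        -1.76907478e+01],
       [-1.25702469e-02, -1.50236637e-01, -9.88570150e-01,
         1.48899025e+03],
       [ 0.00000000e+00,  0.00000000e+00,  0.00000000e+00,
         1.00000000e+00]])}
side {'fx': 346.6224329487766, 'fy': 346.6224329487766, 'cx': 255.21003374142762, 'cy': 195.71682935752406, 'dist_coeffs': array([-0.08095029,  0.        ,  0.        ,  0.        ,  0.        ]), 'pose': array([[ 9.82136643e-01, -6.74448202e-02,  1.75666758e-01,
         3.42505632e+02],
       [-1.88013697e-01, -3.89667724e-01,  9.01559712e-01,
        -9.81684341e+02],
       [ 7.64613289e-03, -9.18482586e-01, -3.95387500e-01,
         5.38811912e+02],
       [ 0.00000000e+00,  0.00000000e+00,  0.00000000e+00,
         1.00000000e+00]])}
{'time': 0.1, 'joint_pos': array([-7.30188016e+01,  7.51082759e+00,  8.53237608e+01, -4.34420301e-04,
        8.72612024e+01, -4.89180448e+00]), 'qd': array([ 0.06567399, -0.12636756, -0.17687028, -0.01733813, -0.05255346,
       -0.01928345]), 'joint_efforts': array([ 2.22264345e-03, -5.70951319e+01, -5.01942301e+01, -1.93187097e-04,
        8.13948456e-03, -4.43319902e-05]), 'tool_pos': array([ 223.41506184, -556.31806276,  230.34193047]), 'tcp_rot': array([-1.79904521e+02, -7.73619539e-03,  2.18730175e+01]), 'ft_force': array([-1.16307926, -0.35843207, -0.02214691]), 'wrist_torque': array([-0.02803597, -0.03253375,  0.01171578]), 'grip_force': 0.0, 'finger_gap': 85.39526748976462}
```

View pics/top0.png

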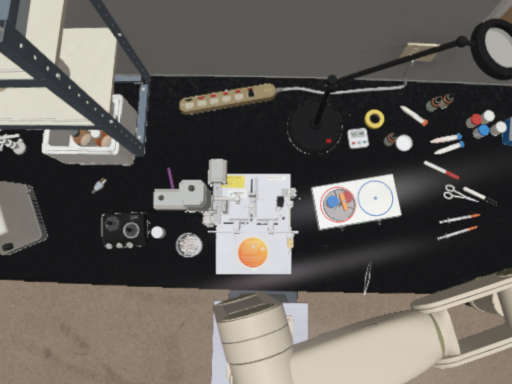

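View pics/side0.png

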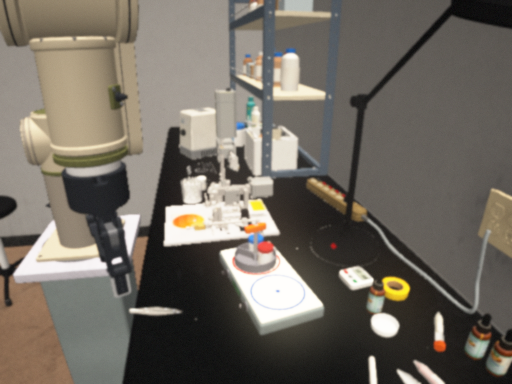

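The top view shows the stirrer at about (356,202), with the carrier and red ring at (338,205) and the empty blue ring at (375,198). The side view shows the orange handle at about (257,227) and the blue ring at (278,292).

```bash
cat > h.py <<'E'
from bench import r
import cv2,numpy as np
def ray(n,uv):
    c=r.camera_params(n);K=np.array([[c["fx"],0,c["cx"]],[0,c["fy"],c["cy"]],[0,0,1]])
    p=cv2.undistortPoints(np.array(uv,np.float64).reshape(-1,1,2),K,c["dist_coeffs"]).reshape(-1,2)
    T=c["pose"];return T[:3,3],np.c_[p,np.ones(len(p))]@T[:3,:3].T
def plane(n,uv,z):
    o,d=ray(n,uv);return o+d*((z-o[2])/d[:,2])[:,None]
def hsv(p):return cv2.cvtColor(p,cv2.COLOR_BGR2HSV)
def mask(p,lo,hi,roi):
    m=cv2.inRange(hsv(p),lo,hi);k=np.zeros_like(m);x0,y0,x1,y1=roi;k[y0:y1,x0:x1]=255;return m&k
def px(m):
    v,u=np.nonzero(m);return np.c_[u,v].astype(float)
def tri(a,b):
    (o1,d1),(o2,d2)=ray("top",[a]),ray("side",[b]);d1,d2=d1[0],d2[0]
    t=np.linalg.lstsq(np.c_[d1,-d2],o2-o1,rcond=None)[0]
    A,B=o1+t[0]*d1,o2+t[1]*d2;return (A+B)/2,np.linalg.norm(A-B)
ROI={"top":(305,165,410,240),"side":(215,215,330,340)}
def axis(P):
    c=P.mean(0);w,v=np.linalg.eigh(np.cov((P-c).T));a=v[:,-1];return c,np.degrees(np.arctan2(a[1],a[0])),np.sqrt(w*12)
E
python3 - <<'E'
from h import *
for n in("top","side"):
    p=cv2.imread(f"pics/{n}0.png")
    m=mask(p,(9,120,120),(22,255,255),ROI[n]); 
    q=px(m);print(n,"orange",len(q),q.mean(0),q.min(0),q.max(0))
    P=plane(n,q,104)[:,:2];print(" bar",axis(P))
    b=mask(p,(100,60,60),(130,255,255),ROI[n])
    P=plane(n,px(b),40)[:,:2]
    nb,l,st,ce=cv2.connectedComponentsWithStats(b)
    print(" blue",[(s[:].tolist()) for s in st[1:] if s[4]>5])
    # ellipse of blue ring, fitted in world plane
    big=1+np.argmax(st[1:,2]*st[1:,3]);Q=plane(n,px(l==big),40)[:,:2].astype(np.float32)
    print(" ring",cv2.fitEllipse(Q),cv2.minEnclosingCircle(Q))
    w=mask(p,(0,0,150),(180,60,255),(300,160,415,245) if n=="top" else (200,215,340,345))
    cs=max(cv2.findContours(w,0,2)[0],key=cv2.contourArea)
    W=plane(n,cs.reshape(-1,2),40)[:,:2].astype(np.float32);print(" plate",cv2.minAreaRect(W))
    print(" red",axis(plane(n,px(mask(p,(0,100,80),(7,255,255),ROI[n])),40)[:,:2])[0])
    x0,y0,x1,y1=ROI[n];cv2.imwrite(f"pics/{n}0c.png",cv2.resize(p[y0:y1,x0:x1],None,fx=5,fy=4.8 if n=="side" else 5,interpolation=cv2.INTER_NEAREST))
E
```

```text
top orange 44 [343.09090909 200.95454545] [340. 194.] [347. 209.]
 bar (array([ 488.49249277, -260.28266871]), np.float64(-164.16490033651155), array([12.73839356, 60.81432053]))
 blue [[392, 195, 1, 8, 8], [327, 196, 12, 12, 110], [366, 212, 14, 4, 14]]
 ring ((495.0483703613281, -235.07054138183594), (32.220149993896484, 33.71305847167969), 33.77088928222656) ((494.6076965332031, -235.48214721679688), 20.203203201293945)
 plate ((496.9614562988281, -315.73614501953125), (146.34962463378906, 285.7456359863281), 10.822120666503906)
 red [ 506.13014799 -284.41528883]
side orange 154 [254.59090909 227.54545455] [244. 223.] [265. 232.]
 bar (array([ 494.61114058, -196.64739189]), np.float64(-155.9351855899924), array([37.5200964 , 59.93462318]))
 blue [[248, 235, 6, 9, 45], [257, 234, 7, 9, 47]]
 ring ((519.8491821289062, -143.96932983398438), (16.397117614746094, 41.10280990600586), 170.97430419921875) ((517.7923583984375, -143.88629150390625), 22.684967041015625)
 plate ((471.67022705078125, -223.70599365234375), (234.08644104003906, 517.9713134765625), 1.8658931255340576)
 red [ 516.45147919 -200.39933317]
```

View pics/top0c.png

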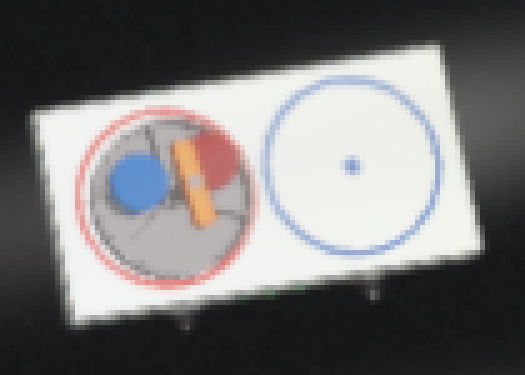

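The crop shows the blue ring's dot at about (375,198). The bar runs from (341,194) to (346,210) and is tilted a little. The bar's top is at world z = 40+95+9 = 144, so I'm redoing the measurement at that height.

```bash
cat >> h.py <<'E'
def bluering(p):
    m=mask(p,(100,25,60),(130,255,255),(354,175,400,222))
    P=plane("top",px(m),40)[:,:2]
    for _ in range(5):
        A=np.c_[2*P,np.ones(len(P))];s=np.linalg.lstsq(A,(P**2).sum(1),rcond=None)[0]
        R=np.sqrt(s[2]+s[:2]@s[:2]);e=np.abs(np.linalg.norm(P-s[:2],axis=1)-R);P=P[e<5]
    return s[:2],R,len(P)
def bar(p,z,n="top",roi=None):
    q=px(mask(p,(8,100,100),(22,255,255),roi or ROI[n]));return axis(plane(n,q,z)[:,:2]),q
E
python3 - <<'E'
from h import *
t=cv2.imread("pics/top0.png");s=cv2.imread("pics/side0.png")
print(bluering(t)); (a,q)=bar(t,144);print(a)
print("dot",plane("top",[[375.2,198]],40))
qs=bar(s,144,"side",(235,215,275,240))[1]
mid=lambda q:(q.min(0)+q.max(0))/2
print(mid(q),mid(qs),tri(mid(q),mid(qs)),tri(q.mean(0),qs.mean(0)))
# grey carrier disc rim at z=64
m=mask(t,(0,0,60),(180,70,190),(318,182,358,224))
d=np.load("top0.npy");v,u=np.nonzero(d[165:240,305:410]);v+=165;u+=305
o,D=ray("top",np.c_[u,v]);P=o+D*d[v,u][:,None]
hb=np.array([d[int(y),int(x)] for x,y in q]);_,D2=ray("top",q);Q=o+D2*hb[:,None];print("bar z",np.percentile(Q[:,2],[10,50,90]))
R=P[(P[:,2]>55)&(P[:,2]<160)];print("rim",cv2.minEnclosingCircle(R[:,:2].astype(np.float32)),"plate z",np.median(P[(P[:,2]>30)&(P[:,2]<50),2]))
H=P[P[:,2]>125];print("high",len(H),H.mean(0),axis(H[:,:2]))
# lamp arm height near working area
v,u=np.nonzero(d);o,D=ray("top",np.c_[u,v]);P=o+D*d[v,u][:,None]
k=(abs(P[:,0]-495)<200)&(P[:,1]<-150)&(P[:,1]>-480)&(P[:,2]>70);K=P[k];print("tall near",len(K))
for x in range(300,700,50):
  for y in range(-480,-140,60):
    z=K[(K[:,0]>=x)&(K[:,0]<x+50)&(K[:,1]>=y)&(K[:,1]<y+60)]
    if len(z): print(x,y,len(z),z[:,2].max().round())
E
```

```text
(array([ 510.34868842, -380.79855233]), np.float64(59.4836598089374), 166)
(array([ 482.64969146, -254.00871411]), np.float64(-163.12559411400466), array([14.29171312, 56.188384  ]))
dot [[ 509.09307594 -381.49334857   40.        ]]
[343.5 201. ] [254. 228.] (array([ 482.96931338, -255.85170146,  135.71478524]), np.float64(2.703235557193413)) (array([ 482.99202959, -255.3147937 ,  136.09875166]), np.float64(1.2616408615024295))
bar z [137.61248708 141.42051497 145.53436343]
rim ((483.6007080078125, -255.14532470703125), 54.35068130493164) plate z 39.07711053097171
high 89 [ 483.17881586 -254.26464562  140.7556402 ] (array([ 483.17881586, -254.26464562]), np.float64(-161.27131055538825), array([15.2888964 , 55.72026623]))
tall near 298
450 -300 121 149.0
450 -240 87 102.0
500 -300 72 151.0
500 -240 18 100.0
```

Request:
jog_arm --rows '[[[20,-10,0],[0,0,0.01]],[[55,-28,0],[0,0,0.02]],[[95,-49,5],[0,0,0.03]],[[135,-70,10],[0,0,0.04]],[[175,-91,15],[0,0,0.05]],[[215,-112,20],[0,0,0.06]],[[255,-133,25],[0,0,0.076]],[[295,-154,30],[0,0,0.076]],[[335,-174,36],[0,0,0.076]],[[353,-184,40],[0,0,0.076]]]' --grip 60

```text
time: 1.1
tool_pos: [484.1, -251.3, 190.4]
tcp_rot: [-179.9, -0.0, 17.7]
ft_force: [-0.4, -0.5, 0.6]
finger_gap: 59.9
grip_force: 0.0
```

Request:
jog_arm --rows '[[[0,0,0],[0,0,0]],[[0,0,0],[0,0,0]],[[0,0,0],[0,0,0]]]'

```text
time: 1.4
tool_pos: [482.0, -255.4, 191.3]
tcp_rot: [180.0, 0.0, 17.5]
ft_force: [0.1, -0.3, -0.2]
finger_gap: 60.6
grip_force: 0.0
```

```bash
python3 - <<'E'
from h import *
s=r.sense();print(s["time"],s["tool_pos"],s["tcp_rot"],s["ft_force"],s["finger_gap"])
for n in("top","side"):
    p,d=r.snapshot(n);cv2.imwrite(f"pics/{n}1.png",p)
    x0,y0,x1,y1=ROI[n] if n=="top" else (195,160,335,320)
    cv2.imwrite(f"pics/{n}1c.png",cv2.resize(p[y0:y1,x0:x1],None,fx=3.7,fy=3.7))
print(bar(p,144,"side",(235,215,275,240))[1].mean(0))
E
```

```text
1.4 [ 482.01334735 -255.40444605  191.34242916] [1.79986652e+02 2.35348938e-02 1.74712896e+01] [ 0.11444237 -0.25177453 -0.18368685] 60.58423865303475
[254.35057471 227.63218391]
```

View pics/side1c.png

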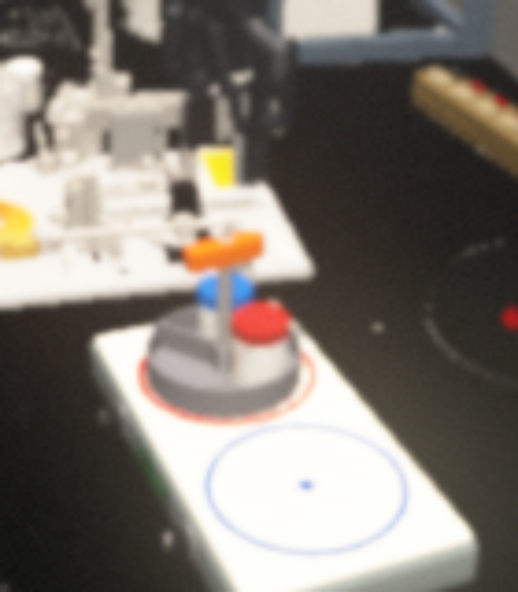

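The side crop shows the dark fingers straight above the orange bar at crop (225,250), with both pots in the carrier. I'm descending now.

Request:
jog_arm --rows '[[[1,-1,8],[0,0,0]],[[1,-1,18],[0,0,0]],[[1,-1,28],[0,0,0]],[[1,-1,38],[0,0,0]],[[1,-1,48],[0,0,0]],[[1,-1,56],[0,0,0]],[[1,-1,64],[0,0,0]],[[1,-1,71],[0,0,0]],[[1,-1,76],[0,0,0]],[[1,-1,76],[0,0,0]]]'

```text
time: 2.5
tool_pos: [482.8, -253.0, 114.4]
tcp_rot: [-179.9, 0.0, 17.5]
ft_force: [0.1, 0.2, 0.2]
finger_gap: 59.6
grip_force: 0.0
```

Request:
jog_arm --rows '[[[0,0,0],[0,0,0]],[[0,0,0],[0,0,0]],[[0,0,0],[0,0,0]],[[0,0,0],[0,0,0]],[[0,0,0],[0,0,0]],[[0,0,0],[0,0,0]],[[0,0,0],[0,0,0]],[[0,0,0],[0,0,0]],[[0,0,0],[0,0,0]],[[0,0,0],[0,0,0]]]' --grip 5 --force 60

```text
time: 3.5
tool_pos: [483.6, -253.6, 115.7]
tcp_rot: [179.9, -0.0, 17.5]
ft_force: [2.0, -3.5, 2.5]
finger_gap: 13.3
grip_force: 61.9
```

```bash
python3 - <<'E'
from h import *
p,d=r.snapshot("side");cv2.imwrite("pics/side2.png",p)
s=r.sense();print(s["time"],s["tool_pos"],s["tcp_rot"],s["ft_force"],s["finger_gap"],s["grip_force"])
x0,y0,x1,y1=(195,160,335,320);cv2.imwrite("pics/side2c.png",cv2.resize(p[y0:y1,x0:x1],None,fx=3.7,fy=3.7))
E
```

```text
3.55 [ 483.56970611 -253.62446041  115.71745953] [ 1.79946207e+02 -3.04707286e-02  1.75180153e+01] [ 1.75329563 -4.32391517  3.344121  ] 12.883884165185405 62.03872561454773
```

View pics/side2c.png

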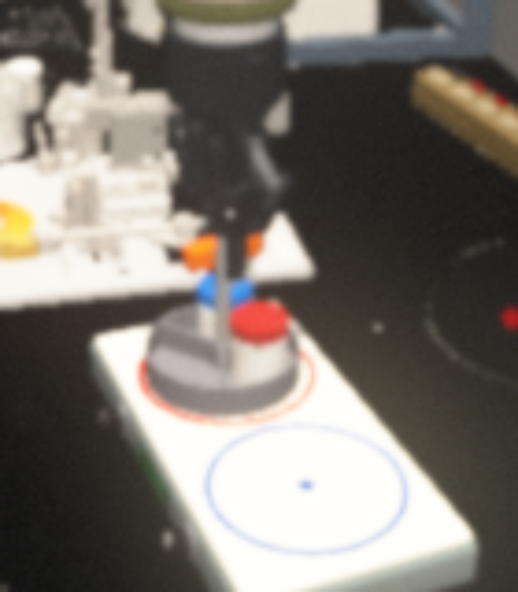

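The fingers hold the bar at crop (225,245), with a 13 mm opening and 62 N. The carrier is still standing on the red ring. I'll slide it about 130 mm, slowly.

Request:
jog_arm --rows '[[[-0.2,2,0],[0,0,0]],[[-0.5,5,0],[0,0,0]],[[-1,10,0],[0,0,0]],[[-1.5,16,0],[0,0,0]],[[-2.2,23,0],[0,0,0]],[[-2.9,30,0],[0,0,0]],[[-3.6,37,0],[0,0,0]],[[-4.3,44,0],[0,0,0]],[[-4.9,51,0],[0,0,0]],[[-5.6,58,0],[0,0,0]]]'

```text
time: 4.55
tool_pos: [495.6, -308.8, 115.9]
tcp_rot: [-179.8, -0.0, 17.6]
ft_force: [2.5, 0.3, -3.2]
finger_gap: 12.9
grip_force: 61.2
```

Request:
jog_arm --rows '[[[-0.7,7,0],[0,0,0]],[[-1.4,14,0],[0,0,0]],[[-2,21,0],[0,0,0]],[[-2.7,28,0],[0,0,0]],[[-3.3,34,0],[0,0,0]],[[-3.9,40,0],[0,0,0]],[[-4.4,45,0],[0,0,0]],[[-4.8,50,0],[0,0,0]],[[-5.2,54,0],[0,0,0]],[[-5.5,57,0],[0,0,0]]]'

```text
time: 5.55
tool_pos: [507.3, -365.8, 115.3]
tcp_rot: [-179.9, -0.0, 17.5]
ft_force: [-2.1, 15.3, 25.8]
finger_gap: 13.1
grip_force: 65.8
```

Request:
jog_arm --rows '[[[-0.3,3,0],[0,0,0]],[[-0.6,6,0],[0,0,0]],[[-0.9,9,0],[0,0,0]],[[-1.1,11,0],[0,0,0]],[[-1.3,13,0],[0,0,0]],[[-1.4,14,0],[0,0,0]],[[-1.4,14,0],[0,0,0]],[[-1.4,14,0],[0,0,0]],[[-1.4,14,0],[0,0,0]],[[-1.4,14,0],[0,0,0]]]'

```text
time: 6.55
tool_pos: [510.3, -379.7, 115.4]
tcp_rot: [-179.9, -0.0, 17.5]
ft_force: [-1.1, 6.1, 8.1]
finger_gap: 13.4
grip_force: 62.9
```

```bash
python3 - <<'E'
from h import *
s=r.sense();print(s["time"],s["tool_pos"],s["tcp_rot"],s["ft_force"],s["wrist_torque"],s["finger_gap"],s["grip_force"])
for n in("top","side"):
    p,d=r.snapshot(n);cv2.imwrite(f"pics/{n}3.png",p)
x0,y0,x1,y1=(195,180,335,340);cv2.imwrite("pics/side3c.png",cv2.resize(p[y0:y1,x0:x1],None,fx=3.7,fy=3.7))
E
```

```text
6.55 [ 510.28617037 -379.7450995   115.36138828] [-1.79946542e+02 -1.73643243e-02  1.75282764e+01] [-1.14399554  6.12071786  8.14678744] [1.34514397 0.16643977 0.03599389] 13.373238938412255 62.85260617733002
```

View pics/side3c.png

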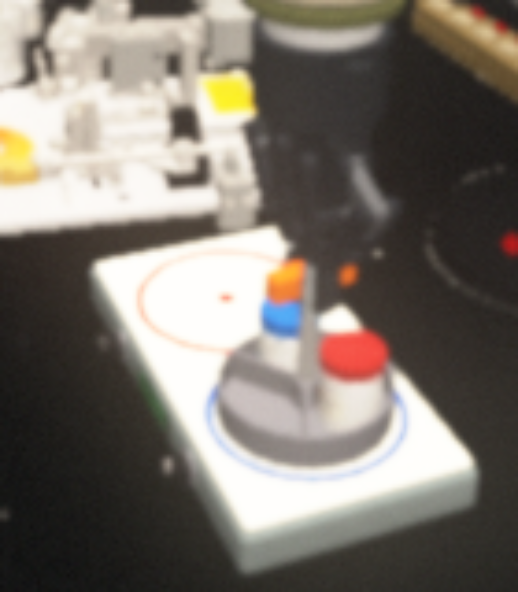

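The carrier sits inside the blue ring, with its base spanning crop 217..392 against the ring's 206..407. Both pots are standing, and the red ring is empty at (225,298). It is at rest, so I'm lifting straight up.

Request:
jog_arm --rows '[[[0,0,0],[0,0,0]],[[0,0,0],[0,0,0]],[[0,0,-1],[0,0,0]],[[0,0,-3],[0,0,0]],[[0,0,-7],[0,0,0]],[[0,0,-13],[0,0,0]],[[0,0,-20],[0,0,0]],[[0,0,-27],[0,0,0]],[[0,0,-34],[0,0,0]],[[0,0,-41],[0,0,0]]]'

```text
time: 7.65
tool_pos: [510.3, -380.2, 157.3]
tcp_rot: [180.0, -0.0, 17.5]
ft_force: [0.6, -0.8, -4.0]
finger_gap: 12.9
grip_force: 61.0
```

Request:
jog_arm --rows '[[[0,0,-7],[0,0,0]],[[0,0,-14],[0,0,0]],[[0,0,-21],[0,0,0]],[[0,0,-28],[0,0,0]],[[0,0,-35],[0,0,0]],[[0,0,-42],[0,0,0]],[[0,0,-48],[0,0,0]],[[0,0,-53],[0,0,0]],[[0,0,-57],[0,0,0]],[[0,0,-59],[0,0,0]]]'

```text
time: 8.65
tool_pos: [510.3, -380.1, 215.8]
tcp_rot: [180.0, -0.0, 17.5]
ft_force: [0.4, 0.1, -4.3]
finger_gap: 13.0
grip_force: 61.0
```

Request:
jog_arm --rows '[[[0,0,0],[0,0,0]],[[0,0,0],[0,0,0]],[[0,0,0],[0,0,0]],[[0,0,0],[0,0,0]],[[0,0,0],[0,0,0]],[[0,0,0],[0,0,0]],[[0,0,0],[0,0,0]],[[0,0,0],[0,0,0]],[[0,0,0],[0,0,0]],[[0,0,0],[0,0,0]]]'

```text
time: 9.65
tool_pos: [510.2, -380.0, 215.3]
tcp_rot: [180.0, 0.0, 17.5]
ft_force: [-0.1, -1.2, -3.4]
finger_gap: 12.7
grip_force: 61.0
```

```bash
python3 - <<'E'
from h import *
p,d=r.snapshot("side")
s=r.sense();print(s["time"],s["tool_pos"],s["tcp_rot"],s["ft_force"],s["qd"],s["finger_gap"],s["grip_force"])
x0,y0,x1,y1=(195,180,335,340);cv2.imwrite("pics/side4c.png",cv2.resize(p[y0:y1,x0:x1],None,fx=3.7,fy=3.7))
E
```

```text
9.7 [ 510.1624479  -380.04215884  215.3136977 ] [ 1.79999934e+02 -7.65236956e-04  1.75219567e+01] [ 0.14717027 -0.01591547 -3.80532666] [ 0.10573748 -0.04580904 -0.00708199 -0.12881982  0.02227806  0.08327069] 13.05634100854654 61.00162625312805
```

View pics/side4c.png

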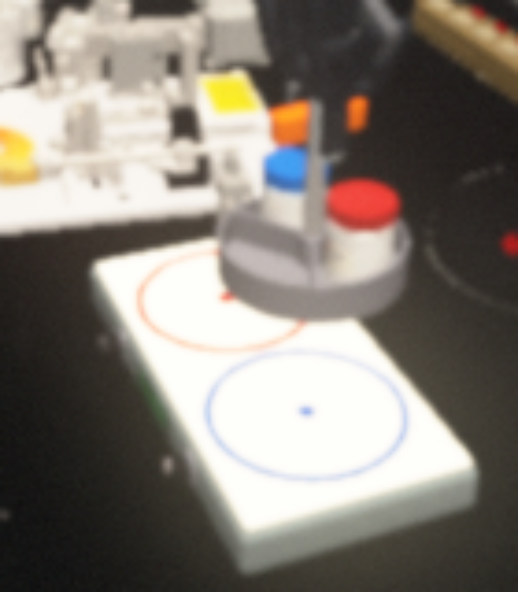

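The carrier hangs level about 100 mm above the plate, over the blue ring (dot at crop (306,411)). Both pots are upright in their pockets.

```bash
python3 -c "
from bench import r
print(r.hand_in())"
```

```text
the job is handed in; nothing more can be done
None
```

The carrier was slid onto the blue ring, came to rest there, and was lifted straight up about 100 mm; it was handed in held level and steady with both pots standing, but the hand-in returned no verdict.

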